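Free the rivet press and hold it at its gauge

TASK

Free the small bench rivet press: turn its raised lock knob about a quarter turn clockwise (seen from above) so that the steel bolt is drawn out from under the round palm button, before pressing. Then press the palm button down until its top is level with the small steel gauge finger beside it, 14 mm below where it rests, without ever pushing on to the bottom stop, and keep it there: the program finishes while the robot is still holding the button down. Leave the knob turned and the things lying around undisturbed.

Things in the scene. Friction and masses are not known exactly. Their poses are not given: they have to be found in the camera images.
- press: the grey bench rivet press, fixed to the table: foot plate 170x140x16 mm (from 65 mm in front of the origin to 105 mm behind), column at the back, head and side arm. Origin on the table under the ram's axis; +z up, +x to the back (column), +y to the left, so the knob is on the -y side. The highest parts are the knob and the palm button; bolt guide top 149 mm above the table. A pair of scissors lies in it under the ram; it is fixed
- palm_button: the black round palm button, a disc 44 mm across and 16 mm thick, on top of the spring-loaded ram. Origin at the centre of its underside, at (0, 0, 146 mm) of the press when it rests; its flat top is 16 mm above the origin. It moves only straight down and up, 24 mm from rest to the bottom stop. While the bolt is under the button it goes down only about 1.5 mm
- button_top (a point): centre of the palm button's flat top face; 162 mm above the table at rest, 148 mm when the button is level with the gauge. The spring pushes it back up: about 4 N to start, 0.35 N more for each mm, about 9 N at the gauge (14 mm down) and 13 N at the stop
- gauge (a point): tip of the fixed steel gauge finger on the column side of the button, 26 mm from the ram's axis; its top face is 148 mm above the table
- lock_knob_grip (a point): on the lock knob's vertical axis at (0, -108 mm) of the press, at the height to grip, 179 mm above the table. The knob is black: a disc 44 mm across carrying an upright bar grip 42 mm long, 14 mm thick and 32 mm high (154 to 186 mm above the table). The point turns with the knob; its x axis lies along the bar
- lock_knob (a joint): angle of the lock knob, rad: 0 locked with the bar along the press's x axis, grows clockwise seen from above, stop at 1.9; it starts between 0 and 0.2. It turns stiffly (0.05 N m) and stays where it is left. It draws the bolt 12 mm per rad: the bolt tip clears the button at 1.0, and from 1.3 on it counts as freed
- rivet_tray: small grey open tray, 73x101x20 mm; loose, to be left alone. Origin at the centre of its underside
- oil_can: small oil can with a thin spout, 38x38x118 mm, standing upright; loose, to be left alone. Origin at the centre of its underside
- screwdriver: flat screwdriver, 198 mm long, lying; loose, to be left alone. Origin at the centre of its underside
- washer_box: small carton of washers, 36x50x22 mm; loose, to be left alone. Origin at the centre of its underside
- pliers: flat-nose pliers, 175 mm long, lying; loose, to be left alone. Origin at the centre of its underside

How it is judged (in metres and radians):
On the way:
1. the lock knob has been turned at least 1.3 rad clockwise, while the palm button is still up (value of joint lock_knob above 1.3 rad and z of button_top in the frame of press above 0.158 m), for 0.2 s.
At the end, for the whole second after the job is handed in: The robot is still pressing the palm button (more than 4 N), its travel is 14 mm within 3 mm either way, and the lock knob is still turned at least 1.3 rad (value of joint lock_knob above 1.3 rad and z of button_top in the frame of press between 0.145 and 0.151 m and contact force between any of the fingers, the arm and palm_button above 4 N); the arm keeps its last pose, push and grip.
It fails at once if the palm button was pushed on towards its bottom stop (more than 20 mm of travel) (z of button_top in the frame of press below 0.142 m).
It fails at once if one of the loose things was shoved more than 30 mm (distance of any of rivet_tray, oil_can, screwdriver, washer_box, pliers from where it was at the start of the episode above 0.03 m).
It also fails if it takes over 45 s, if anything falls off the work surface, if the arm or the gripper's body presses on something with over 40 N, if the wrist force passes 120 N, or if a joint passes its speed limit or range.

ROBOT

A 6-joint arm with a two-finger parallel gripper is mounted at the origin on a cart in front of the work surface, level with it; the furniture and walls round the work are solid. World frame = base frame: x ahead of the robot, y to its left, z up, the work surface at z = 0. Lengths are in mm, angles in rad, forces in N, time in s.
With the tool pointing down it reaches from about 350 to 775 mm from the base axis. Payload 5.5 kg.
Tool frame: the origin (TCP) lies on the mounting face of the last link; the fingertips stand 173 mm ahead of it and the grasp point (between the pads) lies 155 mm ahead of it; z points along the fingers, y is the line along which they close (so a half turn about z gives the same grasp; the last joint's range is limited). The gripper opens to 85 mm and grips with 20 to 120 N. Pads are 22 mm wide; open, the fingers measure 114 mm over their backs; the gripper's body (76 mm by 85 mm) begins 54 mm behind the grasp point. The pads swing forward as they close: fully open they stand 13 mm farther back than shut.
Start: joints at [1.005, 0.313, 0.046, 1.304, 0, 1.431], TCP at [237.523, 523.675, 404.723] pointing down, gripper open.
Joint ranges: [-2.76, 2.76], [-0.86, 1.69], [-1.03, 1.26], [-2.2, 2.34], [-1.47, 1.5], [-3.14, 3.14]. Speed limits (rad/s): [2.57, 2.57, 3.14, 3.14, 3.14, 3.14].

INTERFACE

Orientations are given as a unit quaternion [x, y, z, w].
In Python, from workcell import sensors, imaging, env gives the robot as it stands.
- The arm moves only by the tool send_rows, never from a script. Its argument "plan" is a list of rows, each a list of 4 numbers: the shift along the tool's x, y, z in m, then the turn about the tool's z in degrees. In form: [[tx, ty, tz, roll], ...]. A call has 1 to 10 rows; each row is the pose to reach, as a shift and turn from the pose commanded when the call began, along the tool's axes at that moment; what a row does not reach only later rows make up. A row lasts 1/12 s, in which the tool goes at most 41.7 mm and 7.16 degrees, less where a joint would pass 70% of its speed; a pose out of reach is approached as far as the arm can. A call with a gripper value outside its range is refused whole. "gripper" is the opening, from 0 (shut) to 1 (fully open), set as the call begins (left out, the last holds). The fingers move at their own pace and stop on an object; the grip force is fixed at half the most. Time passes only in rows, so rows that repeat a pose let the fingers close. It gives the time, the measured TCP pose, the force, the opening and the grip force at its end, in the units of the state.
- sensors.read_state(): the state, without advancing time (a new reading comes with each control period).
- imaging.grab_frame(name): name is "scene" or "side" or "wrist"; returns a dict with "color" (400x640x3 uint8, red, green, blue), "fovy" (degrees; the focal length in pixels is half the picture's height over the tangent of half this angle, whatever the lens; pixels are square), "cx", "cy" (the principal point, pixels), "rvec" (rotation vector, rad) and "tvec" (3), from world to camera coordinates, as OpenCV has them. Camera axes: x right, y down, z forward; pixel columns grow to the right and rows downward; lengths in mm; the calibration is good to about 2 mm. A picture is of the moment at which its call begins. There is no depth.
- env.job_done(): hands the job in; it is judged then, once.
The state is a dict: "t": time; "joint_pos": joint angles; "qd": joint speeds; "effort": joint torques, N m; "ee_pos": TCP position; "tcp_rot": TCP orientation; "ft_force": force on the tool from outside, world axes, zero at the start; "wrist_torque": the same for the moment, N m; "opening": opening from 0.0 (shut) to 1.0 (fully open); "gripper_force": force on a finger pad.
Only numpy, scipy, OpenCV 4.12 (cv2) and the standard library are available. Lean on these libraries where they do the work, as an engineer would, in place of code of your own. Each camera call takes 0.05 s, during which the arm holds its last target. There are 200 camera calls.

## Working session

There is one attempt and no reset: what is moved stays moved. The work goes in short steps, Python scripts to look and compute and a tool call to move; the robot and the scene stay as the last step left them, time stands still between calls to the robot, and variables do not carry over. Pictures are saved under pics/ and viewed, at most 10 in all, crops included, and the job is handed in when it is done.

Besides the shell and the picture viewer there is one more tool, called after "Call:" as name(argument=value, ...), one argument or row to a line, values as JSON. send_rows: Moves the arm, as the interface text tells. Its arguments: {"type":"object","properties":{"plan":{"type":"array"},"gripper":{"type":"number"}},"required":["plan"]}

```bash
ls; mkdir -p pics
cat > h.py <<'E'
import numpy as np, cv2, pickle
from workcell import sensors, imaging, env
def K(f):
    h=f["color"].shape[0]; fl=h/2/np.tan(np.radians(f["fovy"])/2)
    return np.array([[fl,0,f["cx"]],[0,fl,f["cy"]],[0,0,1]])
def ray(f,u,v):
    R=cv2.Rodrigues(np.array(f["rvec"],float))[0]; t=np.array(f["tvec"],float).ravel()
    d=R.T@np.linalg.inv(K(f))@[u,v,1]; return -R.T@t, d/np.linalg.norm(d)
def plane(f,u,v,z):
    c,d=ray(f,u,v); return c+d*(z-c[2])/d[2]
def tri(*obs):
    A=np.zeros((3,3));b=np.zeros(3)
    for f,u,v in obs:
        c,d=ray(f,u,v);P=np.eye(3)-np.outer(d,d);A+=P;b+=P@c
    p=np.linalg.solve(A,b)
    return p,[np.linalg.norm((np.eye(3)-np.outer(d,d))@(p-c)) for c,d in (ray(*o) for o in obs)]
def proj(f,p):
    return cv2.projectPoints(np.array(p,float).reshape(-1,3),np.array(f["rvec"],float),np.array(f["tvec"],float),K(f),None)[0].reshape(-1,2)
def grab(n,tag):
    f=imaging.grab_frame(n); cv2.imwrite(f"pics/{tag}.png",f["color"][:,:,::-1]); pickle.dump(f,open(f"{tag}.pkl","wb")); return f
def load(tag): return pickle.load(open(f"{tag}.pkl","rb"))
E
python3 - <<'E'
from h import *
for n in("scene","side","wrist"):
    f=grab(n,n+"0"); print(n,f["fovy"],f["cx"],f["cy"],ray(f,f["cx"],f["cy"]), [k for k in f])
print(sensors.read_state())
E
```

```text
pics
scene 49.04720309864177 320.71915720217953 195.95324084343568 (array([-197.74688777, -645.16481365,  635.00880651]), array([ 0.67528826,  0.57207212, -0.46553114])) ['color', 'fovy', 'cx', 'cy', 'rvec', 'tvec']
side 45.17019831004598 320.03372409341307 200.70265694717537 (array([ 117.57066784, -759.30636837,  775.11859661]), array([ 0.38877233,  0.69017482, -0.6103399 ])) ['color', 'fovy', 'cx', 'cy', 'rvec', 'tvec']
wrist 65.85680955795175 322.40601974750456 200.3842328558087 (array([161.79830078, 558.48570456, 373.30237527]), array([ 0.29698901, -0.13606246, -0.94513731])) ['color', 'fovy', 'cx', 'cy', 'rvec', 'tvec']
{'t': 0.15, 'joint_pos': array([ 1.00538473e+00,  3.13844253e-01,  4.52351425e-02,  1.30364453e+00,
       -2.43852025e-05,  1.43121453e+00]), 'qd': array([ 0.00022083, -0.0016724 ,  0.00388724,  0.00052229,  0.00133298,
       -0.00095554]), 'effort': array([ 7.30588072e-04, -4.81067598e+01,  2.98814392e+01,  1.39118149e-02,
       -1.14986042e-04, -1.99966209e-06]), 'ee_pos': array([237.43755557, 523.51768636, 404.00228956]), 'tcp_rot': array([ 2.11309811e-01,  9.77418862e-01, -6.88063682e-04, -2.40120027e-04]), 'ft_force': array([0.24300592, 0.10716347, 0.30885425]), 'wrist_torque': array([ 0.00590825,  0.02699835, -0.02733566]), 'gripper_force': 0.0, 'opening': 0.9993622732183743}
```

View pics/scene0.png

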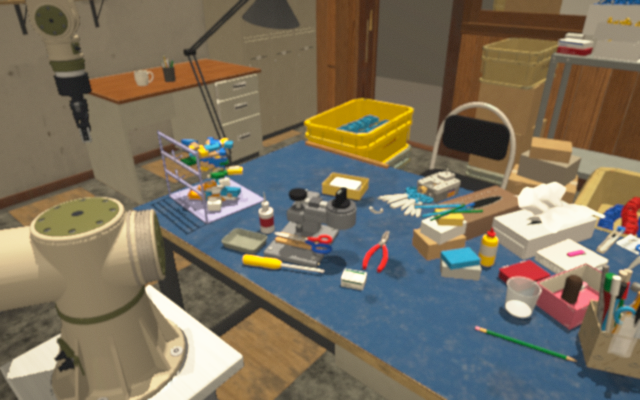

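View pics/side0.png

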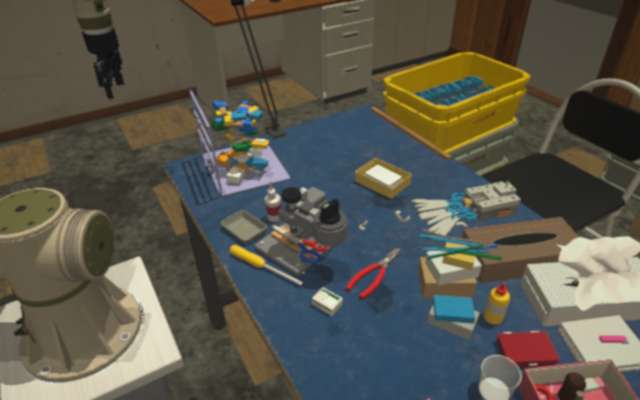

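The scene view shows the palm button near (298,195) and the knob near (341,196). In the side view they are at (291,194) and (329,208). I'll enlarge both, and check the wrist view as well.

Run:
```python
from h import *
a=load("scene0")["color"][165:275,225:405]; b=load("side0")["color"][165:275,215:395]
c=np.vstack([cv2.resize(x,None,fx=2.7*1.0,fy=2.7,interpolation=cv2.INTER_CUBIC) for x in (a,b)])
cv2.imwrite("pics/crop0.png",c[:,:,::-1]); print(c.shape)
s,d=load("scene0"),load("side0")
print(tri((s,298,194),(d,291,193)),tri((s,342,195),(d,329,207)))
```

```text
(594, 486, 3)
(array([471.17110085,  -6.59412191, 156.74835823]), [np.float64(1.8094828721865377), np.float64(1.8094828721865788)]) (array([ 502.52608344, -113.41886269,  177.16120035]), [np.float64(2.0547926751358996), np.float64(2.0547926751359484)])
```

View pics/crop0.png

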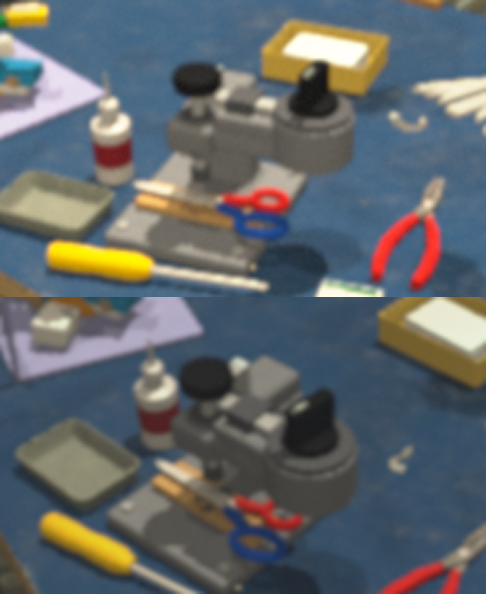

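View pics/wrist0.png

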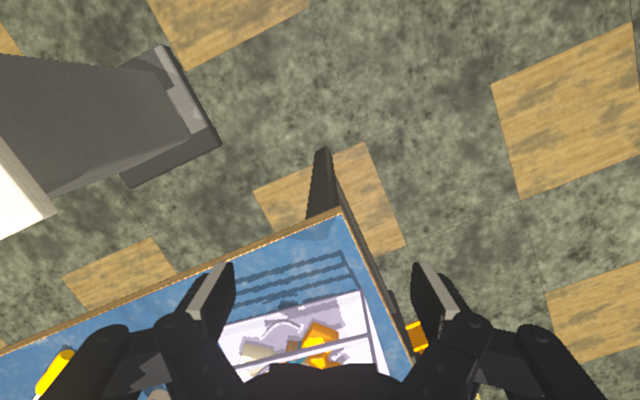

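Triangulated, the button top is about (471,-7,157) and the knob top about (502,-113,177). They are 111 mm apart against the 108 expected, so press yaw is about 16°. I'll move above the press for a wrist view.

Call:
send_rows(
  plan=[
    [-0.03, -0.03, -0.02, -4],
    [-0.058, -0.058, -0.026, -8],
    [-0.086, -0.088, -0.026, -12],
    [-0.114, -0.118, -0.026, -16],
    [-0.142, -0.148, -0.026, -20],
    [-0.17, -0.178, -0.026, -25],
    [-0.198, -0.208, -0.026, -30],
    [-0.226, -0.238, -0.026, -35],
    [-0.254, -0.268, -0.026, -40],
    [-0.28, -0.298, -0.026, -40],
  ],
)

```text
t: 0.98
ee_pos: [368.8, 136.9, 430.7]
tcp_rot: [-0.138, 0.99, 0.0, 0.0]
ft_force: [1.8, -0.1, 0.1]
opening: 0.999
gripper_force: 0.0
```

```bash
cat >> h.py <<'E'
from scipy.spatial.transform import Rotation as Ro
def toolmove(target):
    s=sensors.read_state(); R=Ro.from_quat(s["tcp_rot"]).as_matrix()
    psi=np.degrees(np.arctan2(R[1,1],R[0,1]))
    print("tcp",s["ee_pos"].round(1),"psi",psi.round(2),"tz",R[:,2].round(4),"shift",(R.T@(np.array(target)-s["ee_pos"])).round(1),"f",s["ft_force"].round(1),"q",s["joint_pos"].round(2),"t",s["t"])
E
python3 -c "
from h import *
toolmove([440,-70,430])"
```

```text
tcp [368.8 136.9 430.7] psi 105.84 tz [ 6.e-04  3.e-04 -1.e+00] shift [ -12.  -218.5    0.7] f [ 1.8 -0.1  0.1] q [ 0.15 -0.05 -0.31  1.31  0.   -0.13] t 0.9833
```

Call:
send_rows(
  plan=[
    [-0.003, -0.04, 0, 0],
    [-0.006, -0.08, 0, 0],
    [-0.009, -0.12, 0, 0],
    [-0.012, -0.16, 0, 0],
    [-0.012, -0.2, 0, 0],
    [-0.012, -0.218, 0, 0],
    [-0.012, -0.218, 0, 0],
    [-0.012, -0.218, 0, 0],
  ],
)

```text
t: 1.65
ee_pos: [439.0, -69.0, 430.2]
tcp_rot: [-0.134, 0.991, 0.001, -0.001]
ft_force: [0.1, 0.3, 0.1]
opening: 0.997
gripper_force: 0.0
```

```bash
python3 -c "
from h import *
f=grab('wrist','wrist1')
print(proj(f,[[471,-7,157],[502,-113,177]]))
toolmove([502,-113,400])"
```

```text
[[380.32380873 250.55337941]
 [250.08971341 264.14199561]]
tcp [438.7 -68.  430.3] psi 105.55 tz [-0.0013  0.001  -1.    ] shift [-48.9 -60.3  30.2] f [-0.3  1.   0.3] q [-0.34  0.05 -0.21  1.31  0.   -0.61] t 1.7
```

View pics/wrist1.png

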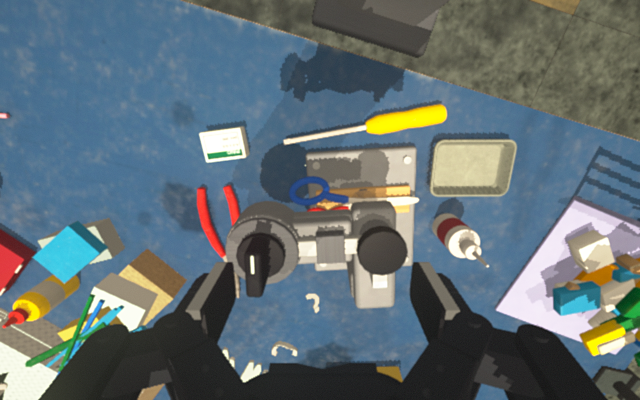

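The wrist view shows the button disc at about (381,250) and the knob disc at about (258,248). The bar's raised grip runs from about (263,237) to (256,293). I'll measure both with masks.

```bash
python3 -c "
from h import *
f=load('wrist1')
for x0,y0,x1,y1,n in ((350,220,412,280,'btn'),(225,220,295,305,'knob')):
    a=f['color'][y0:y1,x0:x1].max(2)
    m=(a<55).astype(np.uint8)
    k,l,st,ce=cv2.connectedComponentsWithStats(m)
    i=1+st[1:,4].argmax(); m=(l==i).astype(np.uint8)
    c=max(cv2.findContours(m,0,1)[0],key=cv2.contourArea)
    print(n,st[i],ce[i]+[x0,y0],cv2.fitEllipse(c),cv2.minAreaRect(c))
s,d=load('scene0'),load('side0')
a=f['color'][220:305,220:415]
cv2.imwrite('pics/crop1.png',cv2.resize(a,None,fx=4,fy=4,interpolation=cv2.INTER_CUBIC)[:,:,::-1])
"
```

```text
btn [  8   6  42  27 207] [374.79227053 232.97584541] ((46.176551818847656, 66.5195541381836), (69.7284164428711, 123.42176818847656), 157.11032104492188) ((25.46438217163086, 15.721217155456543), (17.631811141967773, 44.37490463256836), 68.68209075927734)
knob [ 16  13  44  63 899] [260.92102336 254.11790879] ((37.02484130859375, 37.72621154785156), (37.51054382324219, 56.019569396972656), 177.8678741455078) ((31.140005111694336, 39.480003356933594), (43.44376754760742, 57.26979064941406), 30.529706954956055)
```

View pics/crop1.png

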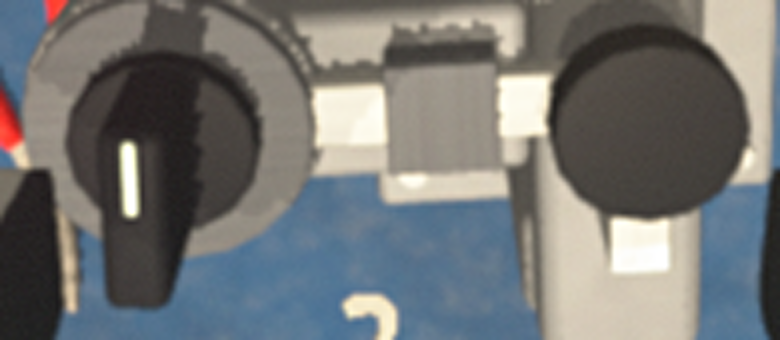

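```bash
python3 -c "
from h import *
f,s,d=load('wrist1'),load('scene0'),load('side0')
c=lambda u,v:(220+(u+.5)/4-.5,220+(v+.5)/4-.5)
b=c(650,128); k=c(136,222)
print('btn',tri((f,*b),(s,298,194.3),(d,291.2,194.3)),plane(f,*b,162))
# knob bar top centre in scene/side crops
ks=(225+317/2.7,165+70/2.7); kd=(215+318/2.7,165+(402-297)/2.7)
print('knob',tri((f,*k),(s,*ks),(d,*kd)),plane(f,*k,186))
for a,e in (((124,142),(132,217)),((105,142),(107,300)),((155,142),(168,300))):
    v=plane(f,*c(*e),186)-plane(f,*c(*a),186); print(np.degrees(np.arctan2(v[1],v[0])),np.linalg.norm(v))
v=plane(f,*b,162)-plane(f,*k,186); print('y dir',np.degrees(np.arctan2(v[1],v[0]))-90,np.linalg.norm(v[:2]))
# guide/bolt edges for press yaw: bolt white lower edge, foot edges
"
```

```text
btn (array([472.95209507,  -4.43733881, 153.23533251]), [np.float64(0.6675223682737296), np.float64(1.336661550649799), np.float64(1.10454483127541)]) [469.25947993  -6.90016198 162.        ]
knob (array([ 512.13953709, -108.33002858,  179.36444629]), [np.float64(1.9137828341123437), np.float64(0.7348733783872071), np.float64(1.2925382636382645)]) [ 505.29472077 -107.48125813  186.        ]
16.528244685035748 16.844714357828956
11.469580868511981 36.4826930179807
15.757959446426254 36.40168008634449
y dir 19.711104646121967 106.84145021278994
```

Call:
send_rows(
  plan=[
    [-0.004, -0.02, 0.01, 0],
    [-0.008, -0.04, 0.02, 0],
    [-0.01, -0.055, 0.03, 0],
    [-0.01, -0.055, 0.03, 0],
    [-0.01, -0.055, 0.03, 0],
  ],
)

```text
t: 2.12
ee_pos: [463.1, -117.8, 399.9]
tcp_rot: [-0.136, 0.991, 0.001, -0.001]
ft_force: [0.3, 0.7, 0.0]
opening: 1.002
gripper_force: 0.0
```

```bash
python3 -c "
from h import *
f=grab('wrist','wrist2')
p=proj(f,[[469.3,-6.9,162],[505.3,-107.5,186]]);print(p)
u,v=p.mean(0).astype(int);x0,y0=u-110,v-65
a=f['color'][y0:y0+130,x0:x0+200];print(x0,y0)
cv2.imwrite('pics/crop2.png',cv2.resize(a,None,fx=4,fy=4,interpolation=cv2.INTER_CUBIC)[:,:,::-1])
toolmove([505,-108,345])"
```

```text
[[459.98919613 259.3093224 ]
 [319.87296655 286.61354845]]
279 207
tcp [ 463.1 -117.5  400.5] psi 105.64 tz [-0.0013  0.0011 -1.    ] shift [-43.   -2.2  55.4] f [-0.4 -1.1 -0.5] q [-0.42  0.13 -0.2   1.24  0.   -0.69] t 2.1667
```

View pics/crop2.png

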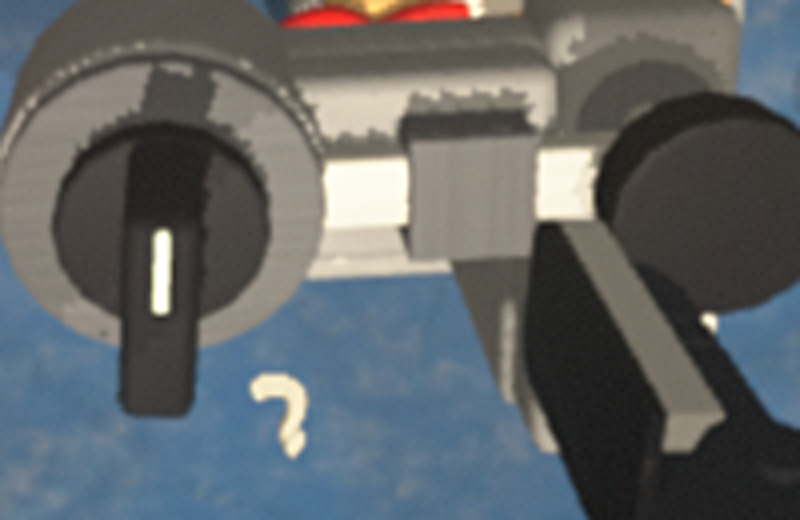

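```bash
python3 -c "
from h import *
f,g=load('wrist1'),load('wrist2')
c=lambda u,v:(220+(u+.5)/4-.5,220+(v+.5)/4-.5)
e=lambda u,v:(279+(u+.5)/4-.5,207+(v+.5)/4-.5)
for n,a,b in (('barctr',(136,222),(159,320)),('line0',(127,142),(162,228)),('line1',(132,217),(160,317)),('barfar',(139,305),(158,412)),('btn bottom',(650,217),(725,312)),('btn left',(553,128),(612,213))):
    print(n,tri((f,*c(*a)),(g,*e(*b))))
P=[plane(g,*e(*q),186) for q in ((162,228),(160,317),(123,228),(123,405),(200,228),(193,405))]
for i in (0,2,4): v=P[i+1]-P[i]; print(np.degrees(np.arctan2(v[1],v[0])),np.linalg.norm(v))
print(plane(g,*e(159,320),186))
"
```

```text
barctr (array([ 508.25498045, -107.79307707,  181.84217617]), [np.float64(0.09153277342902663), np.float64(0.09153277342910837)])
line0 (array([ 488.25863807, -112.75432639,  185.54512873]), [np.float64(0.07580986900069452), np.float64(0.07580986900070082)])
line1 (array([ 504.81938512, -108.49139325,  185.77129513]), [np.float64(0.2386220949824918), np.float64(0.23862209498241507)])
barfar (array([ 525.8798377 , -103.14612646,  183.96610089]), [np.float64(0.0910537570820841), np.float64(0.09105375708218194)])
btn bottom (array([486.92094114,  -1.99054375, 168.10134496]), [np.float64(0.04355720607930998), np.float64(0.043557206079341895)])
btn left (array([476.2543694 , -26.41130859, 159.71445313]), [np.float64(0.28703292619085197), np.float64(0.28703292619075227)])
14.293553264504693 17.586004232927593
14.835856628481727 35.940336873468624
14.007760088775159 35.956753395013294
[ 505.58758555 -108.50071222  186.        ]
```

Two wrist views put the bar top at z≈186 and the button at z≈162, matching the text. The knob axis is (505.5,-108) with the bar at about 14.7°, and the button is at (469,-7). Next is the descent and grip.

Call:
send_rows(
  plan=[
    [-0.02, -0.001, 0, 0.5],
    [-0.043, -0.002, 0.0, 1],
    [-0.043, -0.002, 0.015, 1],
    [-0.043, -0.002, 0.03, 1],
    [-0.043, -0.002, 0.045, 1],
    [-0.043, -0.002, 0.06, 1],
    [-0.043, -0.002, 0.066, 1],
    [-0.043, -0.002, 0.066, 1],
    [-0.043, -0.002, 0.066, 1],
  ],
)

```text
t: 2.92
ee_pos: [505.3, -108.2, 335.3]
tcp_rot: [-0.127, 0.992, 0.0, 0.0]
ft_force: [-0.0, -0.3, 0.2]
opening: 1.004
gripper_force: 0.0
```

Call:
send_rows(
  plan=[
    [0, 0, 0, 0],
    [0, 0, 0, 0],
    [0, 0, 0, 0],
    [0, 0, 0, 0],
    [0, 0, 0, 0],
    [0, 0, 0, 0],
    [0, 0, 0, 0],
    [0, 0, 0, 0],
  ],
  gripper=0,
)

```text
t: 3.58
ee_pos: [505.4, -108.6, 335.1]
tcp_rot: [-0.127, 0.992, 0.0, 0.0]
ft_force: [-1.6, 2.7, 4.2]
opening: 0.146
gripper_force: 59.3
```

```bash
python3 -c "
from h import *
toolmove([505.5,-108,334])"
```

```text
tcp [ 505.4 -108.6  335.1] psi 104.62 tz [ 4.e-04  7.e-04 -1.e+00] shift [-0.3  0.5  1.1] f [-1.6  2.7  4.2] q [-0.37  0.23 -0.23  1.1   0.   -0.62] t 3.5833
```

Gripped: the opening is about 12–14 mm at 59 N. Now the clockwise turn.

Call:
send_rows(
  plan=[
    [0, 0, 0, 6],
    [0, 0, 0, 12],
    [0, 0, 0, 18],
    [0, 0, 0, 24],
    [0, 0, 0, 30],
    [0, 0, 0, 36],
    [0, 0, 0, 42],
    [0, 0, 0, 48],
    [0, 0, 0, 54],
    [0, 0, 0, 60],
  ],
)

```text
t: 4.42
ee_pos: [505.3, -108.6, 335.1]
tcp_rot: [0.388, 0.922, 0.0, 0.0]
ft_force: [-2.4, 2.4, 4.8]
opening: 0.148
gripper_force: 59.3
```

Call:
send_rows(
  plan=[
    [0, 0, 0, 6],
    [0, 0, 0, 12],
    [0, 0, 0, 18],
    [0, 0, 0, 24],
    [0, 0, 0, 27],
    [0, 0, 0, 27],
    [0, 0, 0, 27],
    [0, 0, 0, 27],
  ],
)

```text
t: 5.08
ee_pos: [505.3, -108.6, 335.1]
tcp_rot: [0.59, 0.807, 0.0, -0.0]
ft_force: [-1.7, 3.1, 5.4]
opening: 0.152
gripper_force: 59.4
```

```bash
python3 -c "
from h import *
toolmove([505.5,-108,334]); print(sensors.read_state()['wrist_torque'],sensors.read_state()['opening'])"
```

```text
tcp [ 505.3 -108.6  335.1] psi 17.69 tz [ 1.e-04  4.e-04 -1.e+00] shift [0.5 0.4 1.1] f [-1.7  3.1  5.4] q [-0.37  0.23 -0.23  1.1   0.    0.89] t 5.0833
[ 0.41017517  0.43037369 -0.04922179] 0.15164755250202375
```

Call:
send_rows(
  plan=[
    [0, 0, 0, 0],
    [0, 0, 0, 0],
    [0, 0, 0, 0],
    [0, 0, 0, 0],
    [0, 0, 0, 0],
    [0, 0, -0.02, 0],
    [0, 0, -0.04, 0],
    [0, 0, -0.06, 0],
    [0, 0, -0.06, 0],
  ],
  gripper=1,
)

```text
t: 5.83
ee_pos: [506.4, -109.2, 398.5]
tcp_rot: [0.591, 0.807, 0.001, 0.003]
ft_force: [0.9, 0.4, -0.1]
opening: 0.997
gripper_force: 0.0
```

Call:
send_rows(
  plan=[
    [0.025, -0.001, 0, 0],
    [0.05, -0.002, 0, 0],
    [0.075, -0.003, 0, 0],
    [0.1, -0.003, 0, 0],
    [0.108, -0.003, 0, 0],
    [0.108, -0.003, 0, 0],
    [0.108, -0.003, 0, 0],
  ],
  gripper=0,
)

```text
t: 6.42
ee_pos: [470.1, -6.8, 394.6]
tcp_rot: [0.59, 0.807, -0.0, 0.0]
ft_force: [0.3, -0.3, 0.5]
opening: 0.008
gripper_force: 0.0
```

```bash
python3 -c "
from h import *
f=grab('wrist','wrist3'); s=grab('side','side3')['color'][165:275,215:395]
print(proj(f,[[469.3,-6.9,162],[505.3,-107.5,186]]))
a=f['color']; b=cv2.resize(s,(327,200),interpolation=cv2.INTER_CUBIC)
c=np.vstack([a,np.hstack([b,np.zeros((200,313,3),np.uint8)])])
cv2.imwrite('pics/v3.png',c[:,:,::-1])
toolmove([469.3,-6.9,345])"
```

```text
[[319.33791408 219.23608491]
 [324.55067337 363.87625143]]
tcp [470.4  -7.5 394.6] psi 17.57 tz [ 4.e-04 -4.e-04 -1.e+00] shift [ 1.  -0.9 49.6] f [ 1.   0.2 -0. ] q [-0.19  0.11 -0.23  1.22 -0.    1.08] t 6.5167
```

View pics/v3.png

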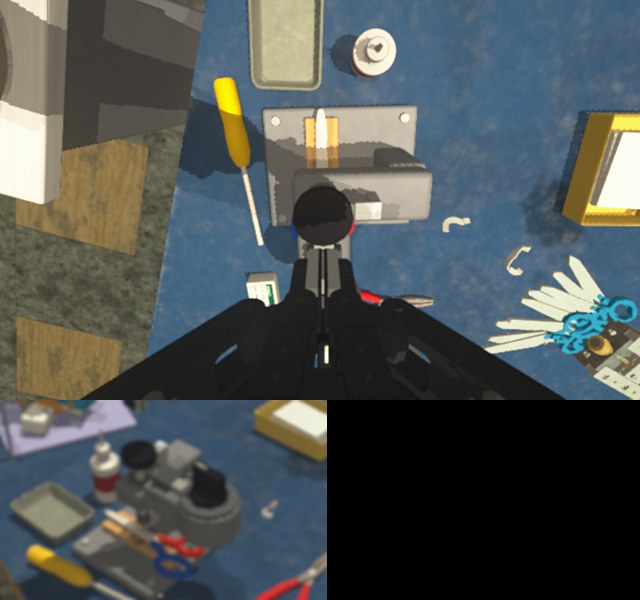

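The wrist view shows the button at (323,216), within about 2 mm of the prediction. In the side view the knob bar is turned across and the loose things have not moved. I'll press in stages.

Call:
send_rows(
  plan=[
    [0.001, -0.001, 0.02, 0],
    [0.001, -0.001, 0.04, 0],
    [0.001, -0.001, 0.052, 0],
    [0.001, -0.001, 0.054, 0],
    [0.001, -0.001, 0.054, 0],
  ],
)

```text
t: 6.93
ee_pos: [468.7, -7.0, 339.9]
tcp_rot: [0.591, 0.807, -0.0, -0.001]
ft_force: [-0.1, 0.6, 0.2]
opening: 0.001
gripper_force: 0.0
```

Call:
send_rows(
  plan=[
    [0, 0, 0.003, 0],
    [0, 0, 0.006, 0],
    [0, 0, 0.009, 0],
    [0, 0, 0.011, 0],
    [0, 0, 0.012, 0],
    [0, 0, 0.012, 0],
    [0, 0, 0.012, 0],
  ],
)

```text
t: 7.52
ee_pos: [469.3, -6.4, 329.9]
tcp_rot: [0.591, 0.807, 0.0, 0.002]
ft_force: [-0.6, -1.9, 5.7]
opening: 0.002
gripper_force: 3.0
```

Travel is about 5 mm at 5.7 N, which matches the spring law, so the bolt is clear. Press on to the gauge.

Call:
send_rows(
  plan=[
    [0, 0, 0.002, 0],
    [0, 0, 0.004, 0],
    [0, 0, 0.006, 0],
    [0, 0, 0.008, 0],
    [0, 0, 0.009, 0],
    [0, 0, 0.009, 0],
    [0, 0, 0.009, 0],
    [0, 0, 0.009, 0],
  ],
)

```text
t: 8.18
ee_pos: [469.2, -6.4, 321.4]
tcp_rot: [0.591, 0.807, 0.0, 0.002]
ft_force: [-1.0, -2.0, 9.1]
opening: 0.005
gripper_force: 4.5
```

```bash
python3 -c "
from h import *
f=grab('wrist','wrist4'); s=grab('side','side4')['color'][150:275,215:395]
a=f['color'][140:300,240:420]
c=np.hstack([cv2.resize(x,None,fx=r,fy=r,interpolation=cv2.INTER_CUBIC)[:330] for x,r in ((a,2.2),(s,2.2*160/125*1.0))] if 0 else [cv2.resize(a,(390,347)),cv2.resize(s,(390,347))])
cv2.imwrite('pics/v4.png',c[:,:,::-1])
toolmove([469.3,-6.9,321])"
```

```text
tcp [469.2  -6.4 321.4] psi 17.6 tz [ 0.0032 -0.0014 -1.    ] shift [-0.5 -0.1  0.4] f [-1.7 -1.3  9.2] q [-0.18  0.15 -0.37  1.04 -0.    1.08] t 8.2833
```

View pics/v4.png

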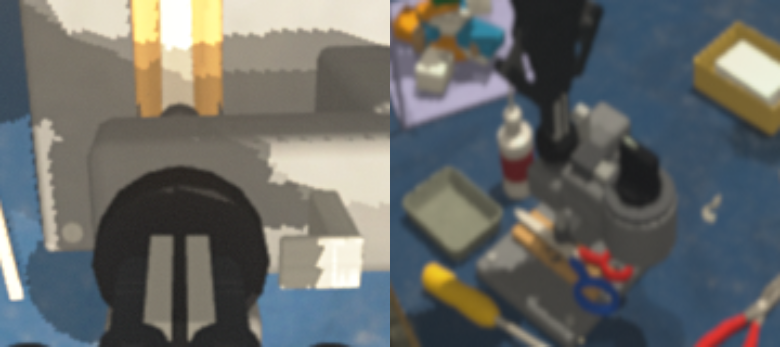

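The fingertips sit on the button at crop (180,270) with its top next to the gauge block. TCP z is 321.4, so the button top is about 148.4 mm, and 9.2 N matches the spring at 14 mm of travel. The knob is still turned, so I'm handing in.

```bash
python3 -c "
from workcell import env
print(env.job_done())"
```

```text
the job is handed in; nothing more can be done
None
```

I turned the knob about 87° clockwise, to roughly 1.6 rad, and handed in with the arm still holding the palm button about 14 mm down at 9 N. The loose things were not disturbed; no verdict came back.

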